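Clear the bottles, fetch the heat sink, put the bottles back

ROBOT

A 6-joint arm with a two-finger parallel gripper is mounted at the origin on the work surface; the furniture and walls round the work are solid. World frame = base frame: x ahead of the robot, y to its left, z up, the work surface at z = 0. Lengths are in mm, angles in rad, forces in N, time in s.
With the tool pointing down it reaches from about 350 to 975 mm from the base axis. Payload 7.1 kg.
Tool frame: the origin (TCP) lies at the very end of the fingers, on their centre line; the grasp point (between the pads) lies 19 mm behind it; z points along the fingers, y is the line along which they close (so a half turn about z gives the same grasp; the last joint's range is limited). The gripper opens to 88 mm and grips with 3 to 60 N. Pads are 20 mm wide; open, the fingers measure 115 mm over their backs; the gripper's body (75 mm by 178 mm) begins 61 mm behind the grasp point.
Start: joints at [1.272, 0.423, 1.63, -0, 1.089, -0.019], TCP at [172.57, 600.686, 222.675] pointing down, gripper open.
Joint ranges: [-3, 3], [-0.9, 2.11], [0.09, 2.58], [-1.31, 4.45], [0.11, 2.69], [-2.54, 2.54]. Speed limits (rad/s): [2.39, 2.39, 3.01, 3.14, 3.14, 3.14].

INTERFACE

Orientations are given as a rotation vector (axis times angle).
In Python, from workcell import sensors, imaging, close_job gives the robot as it stands. The module is installed in compiled form; this text tells all that it offers.
- The arm moves only by the tool servo_tool, never from a script. Its argument "steps" is a list of rows, each a list of 3 entries, a list of its own where there are three numbers: the shift along the world's x, y, z in m, then the turn, a rotation vector about the world's x, y, z in degrees, then the opening, from -1 (shut) to 1 (fully open). A call has exactly 8 rows; each row shifts and turns the commanded pose from where the row before left it; what a row does not reach is not made up. A row lasts 1/12 s, in which the tool goes at most 41.7 mm and 7.16 degrees, less where a joint would pass 70% of its speed; a pose out of reach is approached as far as the arm can. A call is refused whole if a number of a shift passes 0.0417 or a number of a turn 7.16, either way. A call with a gripper value outside its range is refused whole. The fingers move at their own pace and stop on an object; the grip force is fixed at half the most. Time passes only in rows, so rows that do not move let the fingers close, or fill a call up. It gives the time, the measured TCP pose, the force, the opening and the grip force at its end, in the units of the state.
- sensors.get_obs(): the state, without advancing time (a new reading comes with each control period).
- imaging.get_image(name): name is "scene" or "side" or "wrist"; returns a dict with "color" (420x560x3 uint8, blue, green, red), "range_z" (420x560 float32, mm along the optical axis (not along the pixel's ray), 0 where there is no reading), "vertical_fov" (degrees; the focal length in pixels is half the picture's height over the tangent of half this angle, whatever the lens; pixels are square), "cx", "cy" (the principal point, pixels), "rvec" (rotation vector, rad) and "tvec" (3), from world to camera coordinates, as OpenCV has them; the wrist camera has in their place "tool_from_camera" (4x4, takes a point from camera to tool coordinates, whose origin is the TCP and whose axes are the flange's). Camera axes: x right, y down, z forward; pixel columns grow to the right and rows downward; lengths in mm; the calibration is good to about 2 mm. A picture is of the moment at which its call begins: read the wrist's pose just before it.
- close_job(): hands the job in; it is judged then, once.
The state is a dict: "t": time; "qpos": joint angles; "qvel": joint speeds; "joint_torque": joint torques, N m; "ee_pos": TCP position; "orientation": TCP orientation; "ft_force": force on the tool from outside, world axes, zero at the start; "moment": the same for the moment, N m; "width": finger opening in mm; "grasp_force": force on a finger pad.
Only numpy, scipy, OpenCV 4.12 (cv2) and the standard library are available. Lean on these libraries where they do the work, as an engineer would, in place of code of your own. Each camera call takes 0.05 s, during which the arm holds its last target. There are 200 camera calls.

TASK

The heat sink in the middle of the black bottle stand is hemmed in by the two dropper bottles, so stand both bottles upright on the bare grey plastic board first. With both bottles there, lift out the heat sink and set it flat and square in the middle of the aluminium nest plate, between its four pins. Then put each bottle back upright on the very spot of the stand where it stood at the start, without knocking a bottle over or pushing the solder spool, tape roll or circuit board about.

Things in the scene. Friction and masses are not known exactly. Their poses are not given: they have to be found in the camera images.
- ipa_center (a point): Larger dropper bottle, white round body 42 mm across with straight sides from its base up to 90 mm, then a tapering cap (24 mm wide, to 106 mm) and a thin tip; 125 mm tall in all, about 0.1 kg. Its colour is white with a blue cap. It stands on one end bay of the black stand; which end changes from start to start. This point is on its axis, half-way up (62.5 mm above its base); z points up along the bottle.
- flux_center (a point): Smaller dropper bottle, round body 34 mm across with straight sides from its base up to 76 mm, then a cap (20 mm wide, to 90 mm) and a thin tip; 105 mm tall in all, about 0.07 kg. Cream with an orange label. It stands on the other end bay of the black stand. This point is on its axis, half-way up (52.5 mm above its base); z points up along the bottle.
- sink_center (a point): Finned light-metal heat sink, 30 mm (its x) by 40 mm (its y), 22 mm high, about 0.05 kg. Its thin fins stand upright and run along x; the outermost fins are the two flat faces 40 mm apart in y, strong enough to grip. It lies between the two bottles, with 5 to 9 mm gaps, on the middle bay of the black stand. This point is its centre, 11 mm above its base; z up.
- caddy: Black bottle stand, fixed: a flat plate 85 mm (x) by 160 mm (y) on four short feet, its top 20 mm above the bench, with no rim. Three bays lie in a row along y: the middle one at the origin, the two end ones (marked by white rings) at y = +48 mm and y = -48 mm. Origin: on the bench under the plate's middle; z up.
- side_board: Bare grey plastic board, fixed, 74 mm (x) by 146 mm (y), 10 mm thick, lying flat: the side area for the bottles, with room for both along y (for example at y = +36 and -36 mm). Origin: on the bench under its middle; z up.
- nest: Aluminium nest plate, fixed, 78 mm (x) by 88 mm (y), 10 mm thick, with a dark pad in its middle and four upright pins 5 mm thick and 6 mm high at x = +-27, y = +-32 mm. The heat sink belongs in the middle of the pad, its 40 mm side along the plate's y (either way round). Origin: on the bench under its middle; z up. It and the grey board trade places from start to start.
- spool_center (a point): Bystander: white solder spool standing on its flange, 54 mm across, 42 mm high. Loose, to be left alone. Point at its centre.
- tape_center (a point): Bystander: roll of black tape lying flat, 55 mm across, 19 mm high. Loose, to be left alone. Point at its centre.
- board_center (a point): Bystander: small blue circuit board, 42 by 55 mm, 13 mm high. Loose, to be left alone. Point at its centre.
Mind the look-alikes: they are no part of the job. What is shaped like the part that bears ipa_center but pink is not meant.

How it is judged (in metres and radians):
On the way, in this order (a step that is already met when the one before it is completed fails the run):
1. both bottles stand upright, released, on the grey board (x of ipa_center in the frame of side_board between -0.035 and 0.035 m and y of ipa_center in the frame of side_board between -0.071 and 0.071 m and z of ipa_center in the frame of side_board between 0.0665 and 0.0785 m and angle between each of ipa_center, flux_center's own z axis and vertical below 0.15 rad and x of flux_center in the frame of side_board between -0.035 and 0.035 m and y of flux_center in the frame of side_board between -0.071 and 0.071 m and z of flux_center in the frame of side_board between 0.0565 and 0.0685 m and linear speed of each of ipa, flux below 0.03 m/s and contact force between the fingers and ipa below 0.05 N and contact force between the fingers and flux below 0.05 N), for 0.2 s.
2. the heat sink lies in the nest, released, while both bottles still stand on the grey board (horizontal distance between sink_center and nest below 0.012 m and z of sink_center in the frame of nest between 0.017 and 0.025 m and angle between the y axis of sink_center and the y axis of nest, either way round below 0.3 rad and angle between sink_center's own z axis and vertical below 0.12 rad and x of ipa_center in the frame of side_board between -0.035 and 0.035 m and y of ipa_center in the frame of side_board between -0.071 and 0.071 m and z of ipa_center in the frame of side_board between 0.0665 and 0.0785 m and angle between each of ipa_center, flux_center's own z axis and vertical below 0.15 rad and x of flux_center in the frame of side_board between -0.035 and 0.035 m and y of flux_center in the frame of side_board between -0.071 and 0.071 m and z of flux_center in the frame of side_board between 0.0565 and 0.0685 m and linear speed of sink below 0.03 m/s and contact force between the fingers and sink below 0.05 N), for 0.2 s.
At the end, for the whole second after the job is handed in: The heat sink lies flat in the nest (centre within 12 mm of the nest's middle, its 40 mm side within 0.3 rad of the plate's y axis, either way round), and each bottle stands upright within 15 mm of where it stood at the start; all released and at rest (distance of each of ipa_center, flux_center from where it was at the start of the episode below 0.015 m and angle between each of ipa_center, flux_center, sink_center's own z axis and vertical below 0.12 rad and horizontal distance between sink_center and nest below 0.012 m and z of sink_center in the frame of nest between 0.017 and 0.025 m and angle between the y axis of sink_center and the y axis of nest, either way round below 0.3 rad and linear speed of each of ipa, flux, sink below 0.03 m/s); the robot touches nothing.
It fails at once if a bottle is tipped over (angle between any of ipa_center, flux_center's own z axis and vertical above 0.7 rad).
It fails at once if a bystander (solder spool, tape roll, circuit board) is pushed more than 25 mm (distance of any of spool_center, tape_center, board_center from where it was at the start of the episode above 0.025 m).
It also fails if it takes over 128 s, if anything falls off the work surface, if the arm or the gripper's body presses on something with over 40 N, if the wrist force passes 120 N, or if a joint passes its speed limit or range.

## Working session

There is one attempt and no reset: what is moved stays moved. The work goes in short steps, Python scripts to look and compute and a tool call to move; the robot and the scene stay as the last step left them, time stands still between calls to the robot, and variables do not carry over. Pictures are saved under pics/ and viewed, at most 14 in all, crops included, and the job is handed in when it is done.

Besides the shell and the picture viewer there is one more tool, called after "Emit:" by a JSON object that holds its "op" and its "data". servo_tool: Moves the arm, as the interface text tells. Its arguments: {"type":"object","properties":{"steps":{"type":"array"}},"required":["steps"]}

```bash
mkdir -p pics
cat > h.py <<'E'
import numpy as np, cv2, pickle
from workcell import sensors, imaging
def grab(n):
    o=sensors.get_obs(); d=imaging.get_image(n)
    h,w=d['color'].shape[:2]; f=h/2/np.tan(np.radians(d['vertical_fov'])/2)
    if 'rvec' in d:
        R=cv2.Rodrigues(np.array(d['rvec'],float))[0]; t=np.array(d['tvec'],float).ravel()
        Rw=R.T; c=-R.T@t
    else:
        T=np.array(d['tool_from_camera']); Rt=cv2.Rodrigues(np.array(o['orientation'],float))[0]
        Rw=Rt@T[:3,:3]; c=Rt@T[:3,3]+np.array(o['ee_pos'])
    d.update(Rw=Rw,c=c,f=f); return d
def rays(d,uv):
    uv=np.atleast_2d(uv).astype(float)
    return np.c_[(uv[:,0]-d['cx'])/d['f'],(uv[:,1]-d['cy'])/d['f'],np.ones(len(uv))]
def plane(d,uv,z):
    r=rays(d,uv)@d['Rw'].T; return d['c']+r*((z-d['c'][2])/r[:,2])[:,None]
def cloud(d):
    h,w=d['range_z'].shape; v,u=np.mgrid[:h,:w]
    r=rays(d,np.c_[u.ravel(),v.ravel()])*d['range_z'].reshape(-1,1)
    return (r@d['Rw'].T+d['c']).reshape(h,w,3)
def proj(d,p):
    q=(np.atleast_2d(p)-d['c'])@d['Rw']; return np.c_[q[:,0]/q[:,2]*d['f']+d['cx'],q[:,1]/q[:,2]*d['f']+d['cy']]
E
python3 - <<'E'
from h import *
D={}
for n in ['scene','side','wrist']:
    d=grab(n); D[n]=d; print(n,d['c'].round(),d['Rw'][:,2].round(2),d['f'],d['cx'],d['cy'])
pickle.dump(D,open('d0.pkl','wb'))
for n in D: cv2.imwrite(f'pics/{n}0.png',D[n]['color'])
o=sensors.get_obs(); print({k:np.round(v,3) for k,v in o.items()})
E
```

```text
scene [ 193. -375.  852.] [ 0.29  0.56 -0.78] 435.7276623441822 280.99971048990307 209.6476016810516
side [248. 760. 816.] [ 0.25 -0.6  -0.76] 391.1344645168291 279.67986235979953 204.6922730655799
wrist [102. 622. 383.] [ 0.26 -0.08 -0.96] 369.78171785932955 274.9285911984926 211.60518539900713
{'t': np.float64(0.15), 'qpos': array([ 1.272,  0.424,  1.63 , -0.   ,  1.089, -0.019]), 'qvel': array([-0.002, -0.001, -0.003,  0.002, -0.001,  0.   ]), 'joint_torque': array([ 1.0000e-03, -5.4499e+01, -2.7392e+01,  6.4000e-02,  2.0000e-02,
       -0.0000e+00]), 'ee_pos': array([172.447, 600.316, 222.068]), 'orientation': array([-4.380e-01, -3.111e+00,  2.000e-03]), 'ft_force': array([0.402, 0.942, 0.264]), 'moment': array([ 0.033,  0.041, -0.017]), 'grasp_force': np.float64(0.0), 'width': np.float64(87.841)}
```

View pics/scene0.png

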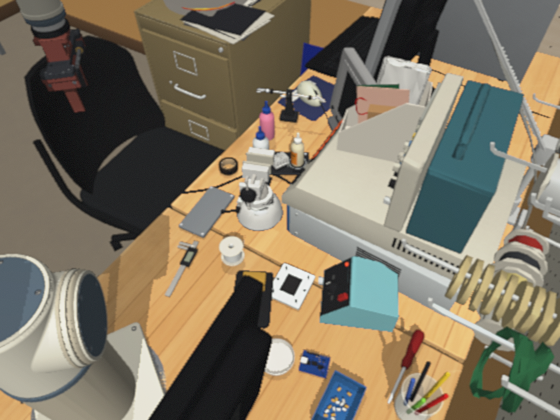

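View pics/side0.png

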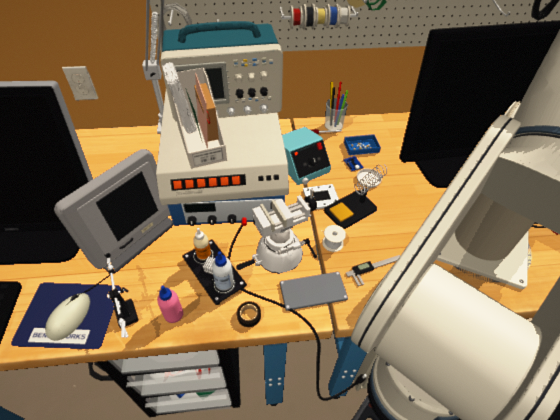

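Scene: white bottle with blue cap at (262,140), flux at (297,150), pink look-alike at (267,118), grey board (207,212), nest (293,286), spool (232,250), tape (229,165), and a vise at (258,200). Side: ipa (222,272), flux (202,245), sink between them (210,262), pink (170,302), grey board (313,291), nest (322,195), tape (249,313), spool (334,238), blue board (353,163).

Run:
```python
from h import *
D=pickle.load(open('d0.pkl','rb'))
for n,pts in dict(scene=dict(ipa=(262,140),pink=(267,122),flux=(297,155),gb=(207,212),nest=(293,286),spool=(232,245),tape=(229,160),vise=(262,160),vbase=(262,215),osc=(300,195),blue=(313,362),iron=(262,280)),side=dict(ipa=(222,262),flux=(202,240),sink=(210,262),pink=(170,302),gb=(313,291),nest=(322,195),spool=(334,232),tape=(242,310),blue=(353,163),visejaw=(282,215),visetop=(280,205),visebase=(280,262),psu=(215,210),teal=(310,155),lamp=(318,145),stand=(210,282))).items():
    d=D[n];C=cloud(d)
    for k,(u,v) in pts.items(): print(n,k,C[v,u].round())
d=D['side'];a=cv2.resize(d['color'][180:340,150:370],None,fx=3.6,fy=3.6,interpolation=cv2.INTER_CUBIC); cv2.imwrite('pics/sc.png',a)
d=D['scene'];a=cv2.resize(d['color'][90:320,170:350],None,fx=2.6,fy=2.6,interpolation=cv2.INTER_CUBIC); cv2.imwrite('pics/scc.png',a)
```

```text
scene ipa [535. 380. 108.]
scene pink [598. 480.  68.]
scene flux [607. 328.  66.]
scene gb [342. 307.  12.]
scene nest [430.  27.  10.]
scene spool [352. 173.  34.]
scene tape [462. 445.  16.]
scene vise [482. 270. 157.]
scene vbase [448. 212.  43.]
scene osc [498. 126. 174.]
scene blue [ 384. -135.    8.]
scene iron [374.  66.  22.]
side ipa [526. 398. 119.]
side flux [609. 349.  88.]
side sink [583. 368.  39.]
side pink [590. 505.  81.]
side gb [342. 323.   9.]
side nest [424.  32.   9.]
side spool [348. 164.  38.]
side tape [469. 431.   8.]
side blue [ 384. -135.    4.]
side visejaw [448. 268. 169.]
side visetop [463. 243. 169.]
side visebase [436. 299.  37.]
side psu [633. 250.  76.]
side teal [494. -42.  71.]
side lamp [483. -73.  88.]
side stand [565. 404.  18.]
```

View pics/sc.png

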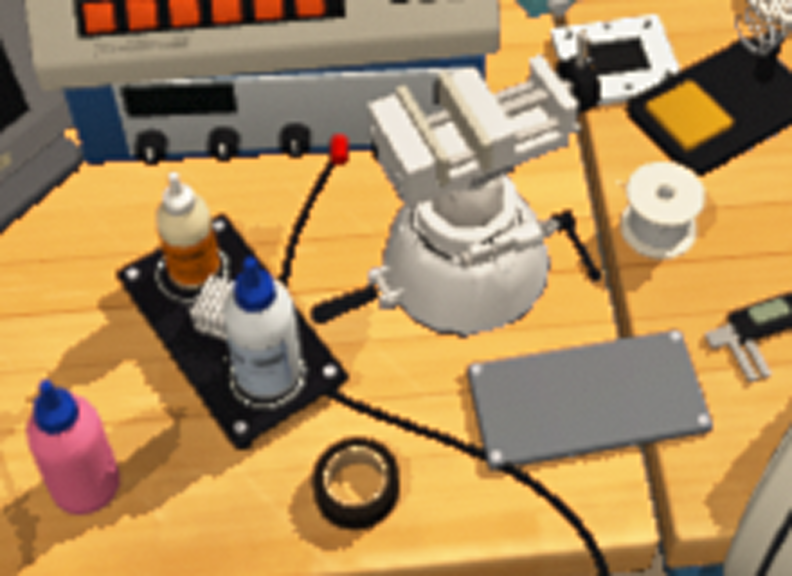

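View pics/scc.png

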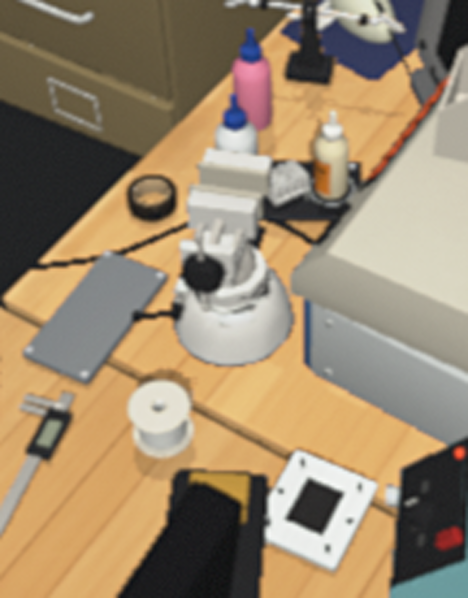

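View pics/wrist0.png

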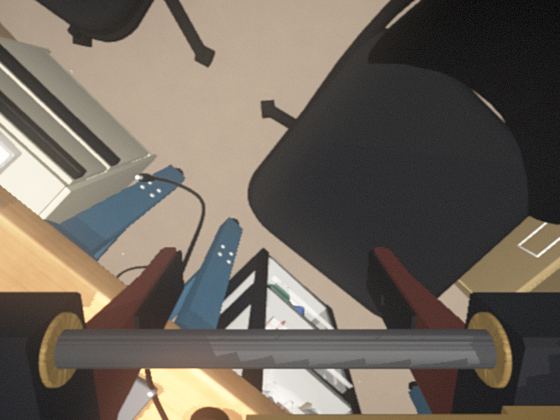

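Candidates: the white bottle at scene (262,140) / side (222,272) is ipa. The pink one at scene (267,118) / side (170,302) is the look-alike, and the close crop confirms this. The flux (cream/orange) is at side (202,245) and the sink sits between the two. Next I'll measure everything and map the obstacles.

```bash
cat > meas.py <<'E'
from h import *
from scipy.optimize import least_squares
D=pickle.load(open('d0.pkl','rb'))
def circ(P,r,c0):
    f=lambda c:np.hypot(P[:,0]-c[0],P[:,1]-c[1])-r
    s=least_squares(f,c0,loss='soft_l1',f_scale=1.5); return s.x.round(1),len(P),np.median(abs(s.fun)).round(2)
for n in ['scene','side']:
    C=cloud(D[n]).reshape(-1,3)
    for nm,c0,r,z0,z1 in [('ipa',(535,390),21,50,100),('flux',(610,338),17,40,90),('spool',(350,168),27,36,46),]:
        P=C[(C[:,2]>z0)&(C[:,2]<z1)&(np.hypot(C[:,0]-c0[0],C[:,1]-c0[1])<33)]
        if len(P)>20: print(n,nm,circ(P,r,c0))
    # sink top
    P=C[(C[:,2]>34)&(C[:,2]<50)&(np.hypot(C[:,0]-573,C[:,1]-365)<30)]
    print(n,'sink',cv2.minAreaRect(P[:,:2].astype(np.float32)),np.median(P[:,2]),len(P))
    # tips
    # flat plates by colour+plane z
def rect(n,mask,z,seed):
    d=D[n]; k,l,s,ce=cv2.connectedComponentsWithStats(mask.astype(np.uint8))
    i=l[seed[1],seed[0]]; m=(l==i).astype(np.uint8)
    c=max(cv2.findContours(m,0,1)[0],key=cv2.contourArea)[:,0]
    r=cv2.minAreaRect(plane(d,c,z)[:,:2].astype(np.float32)); print(n,seed,[np.round(x,1) for x in r],s[i][4])
for n,gs,ns,ps in [('scene',(207,212),(275,285),(293,286)),('side',(313,291),(309,193),(322,195))]:
    d=D[n];c=d['color'].astype(int);C=cloud(d);z=C[...,2];sat=c.max(2)-c.min(2)
    rect(n,(sat<25)&(c.max(2)>60)&(c.max(2)<190)&(z<18)&(z>4),10,gs)
    rect(n,(c.max(2)<75)&(z<20),10,ps)
    m=(sat<35)&(c.max(2)>175)&(z<20)&(z>4); rect(n,m,10,ns)
d=D['side'];c=d['color'].astype(int);C=cloud(d)
m=(c.max(2)<80)&(C[...,2]>12)&(C[...,2]<28)&(np.hypot(C[...,0]-575,C[...,1]-365)<110)
P=C[m][:,:2].astype(np.float32);print('caddy',cv2.minAreaRect(P),len(P))
P=np.vstack([cloud(D[n]).reshape(-1,3) for n in ['scene','side']])
P=P[(P[:,2]<400)]
def hm(x0,x1,y0,y1,s):
    print('rows x, cols y',list(range(y0,y1,s)))
    for x in range(x0,x1,s):
        r=[]
        for y in range(y0,y1,s):
            q=P[(P[:,0]>=x)&(P[:,0]<x+s)&(P[:,1]>=y)&(P[:,1]<y+s),2]
            r.append('%4d'%np.percentile(q,97) if len(q)>2 else '   .')
        print(x,''.join(r))
hm(240,720,-120,520,20)
E
python3 meas.py
```

```text
scene ipa (array([534.4, 393.8]), 85, np.float64(0.92))
scene flux (array([616., 346.]), 214, np.float64(0.98))
scene spool (array([347.5, 169.3]), 364, np.float64(7.55))
scene sink ((572.9345092773438, 368.5233154296875), (40.555782318115234, 32.8122444152832), 5.4660491943359375) 39.787594301474826 122
side ipa (array([534.4, 392.5]), 267, np.float64(0.58))
side flux (array([616.9, 345.3]), 235, np.float64(0.71))
side spool (array([345.6, 168.2]), 290, np.float64(7.66))
side sink ((586.5455322265625, 367.92657470703125), (19.868648529052734, 35.636783599853516), 15.73996639251709) 40.331671755280524 84
scene (207, 212) [array([344.8, 318.5]), array([154.1,  79. ]), np.float64(35.6)] 1323
scene (293, 286) [array([427.2,  33.7]), array([39.9, 30.2]), np.float64(35.3)] 226
scene (275, 285) [array([425.7,  32.1]), array([89.9, 77.5]), np.float64(35.7)] 923
side (313, 291) [array([343.2, 321. ]), array([144.3,  73.6]), np.float64(35.3)] 1731
side (322, 195) [array([426.9,  35.2]), array([43. , 31.2]), np.float64(35.3)] 123
side (309, 193) [array([426.,  37.]), array([86. , 77.2]), np.fl
[... 2793 characters left out ...]
122  84  22  18   2   2  77 124 115
620  362 368 370 370 372 372 368 316 195 195 195 196 195 195 258 248 240 193 174 149  17  21  91 106  80  20   2   2   3   2  77  79
640  369 370 385 370 372 372 371 354 195 195 195 195 195 282 274 345 241 238 184 168   1   .  22  22  22   2   2   2   2   2   2   2
660  370 370 399 399 370 372 372 371 316 195 195 195 309 310 347 343 331 241 238 177 156   2   2   3  19   3   2   1   2   2   2   2
680  370 370 370 399 398 370 372 372 368 195 195 330 318 351 347 335 332 258 245 187 172 145   1   1   2   2   3   2   2   2   2  15
700  370 370 370 370 399 370 372 373 371 353 342 340 355 351 343 378 367 271 195 194 180 157   2   1   2   2   2   2   2   2   2  29
```

Run:
```python
from h import *
D=pickle.load(open('d0.pkl','rb'))
a=np.radians(35.5); ex=np.array([np.sin(a),-np.cos(a)]); ey=np.array([np.cos(a),np.sin(a)])
nc=np.array([426.5,34])
for n in ['scene','side']:
    C=cloud(D[n]).reshape(-1,3)
    L=(C[:,:2]-nc)@np.c_[ex,ey]
    print(n,'nest frame: per x-bin min y of points by height')
    for x in range(-60,61,10):
        r=[]
        for z0,z1 in [(20,60),(60,90),(90,130),(130,160),(160,185),(185,230)]:
            s=(abs(L[:,0]-x)<5)&(C[:,2]>z0)&(C[:,2]<z1)&(L[:,1]>30)&(L[:,1]<200)
            r.append('%d/%d'%(np.sort(L[s,1])[min(2,s.sum()-1)],s.sum()) if s.sum()>2 else '-')
        print(x,r)
# flux: distance to overhang, along normals
fx=np.array([616.5,345.5])
for n in ['scene','side']:
    C=cloud(D[n]).reshape(-1,3)
    for th in [15,25,35]:
        t=np.radians(th); e1=np.array([np.cos(t),np.sin(t)]); e2=np.array([np.sin(t),-np.cos(t)])
        L=(C[:,:2]-fx)@np.c_[e1,e2]
        s=(abs(L[:,0])<92)&(L[:,1]>25)&(L[:,1]<130)&(C[:,2]>125)
        print(n,th,np.sort(L[s,1])[:5].round(), s.sum())
print(D['wrist']['tool_from_camera'])
```

```text
scene nest frame: per x-bin min y of points by height
-60 ['117/39', '118/28', '112/33', '112/35', '113/106', '-']
-50 ['116/34', '117/31', '113/37', '111/39', '112/70', '113/31']
-40 ['114/39', '115/30', '112/39', '110/38', '111/34', '111/137']
-30 ['114/41', '113/28', '111/36', '110/41', '109/33', '110/161']
-20 ['112/35', '112/32', '110/43', '109/40', '109/34', '110/167']
-10 ['111/41', '111/32', '109/42', '108/40', '108/35', '109/166']
0 ['110/38', '110/34', '108/44', '107/39', '108/35', '108/176']
10 ['108/37', '108/36', '108/43', '106/42', '107/36', '107/172']
20 ['107/42', '107/30', '107/51', '105/40', '106/35', '107/181']
30 ['106/37', '105/35', '106/46', '105/44', '105/35', '106/182']
40 ['104/44', '105/31', '104/50', '105/40', '105/39', '105/180']
50 ['31/54', '103/36', '103/47', '103/42', '104/42', '104/189']
60 ['30/90', '102/38', '101/52', '103/42', '103/37', '103/190']
side nest frame: per x-bin min y of points by height
-60 ['-', '190/6', '182/20', '152/16', '115/225', '-']
-50 ['-', '-', '-', '-', '117/169', '114/81']
-40 ['-', '-', '-', '-', '198/3', '114/159']
-30 [
[... 180 characters left out ...]
 '-', '111/104']
20 ['-', '-', '-', '-', '-', '111/106']
30 ['-', '-', '-', '-', '-', '109/99']
40 ['-', '-', '-', '-', '-', '108/99']
50 ['32/18', '-', '-', '-', '-', '106/107']
60 ['31/70', '-', '-', '-', '-', '107/96']
scene 15 [60. 61. 69. 69. 69.] 490
scene 25 [75. 76. 77. 78. 78.] 478
scene 35 [75. 79. 79. 79. 81.] 473
side 15 [54. 55. 55. 55. 55.] 3092
side 25 [69. 69. 69. 69. 69.] 3226
side 35 [72. 72. 72. 72. 72.] 3259
[[ 2.77827881e-04 -9.62933249e-01 -2.69739652e-01  7.35351157e+01]
 [ 9.99999949e-01  2.25255849e-04  2.25853039e-04  1.24652472e+00]
 [-1.56720966e-04 -2.69739701e-01  9.62933263e-01 -1.61105246e+02]
 [ 0.00000000e+00  0.00000000e+00  0.00000000e+00  1.00000000e+00]]
```

Emit:
{"op": "servo_tool", "data": {"steps": [[[0.0226,-0.013,0.002],[0,0,-4.3],1],[[0.0226,-0.013,0.002],[0,0,-4.3],1],[[0.0226,-0.013,0.002],[0,0,-4.3],1],[[0.0226,-0.013,0.002],[0,0,-4.3],1],[[0.0226,-0.013,0.002],[0,0,-4.3],1],[[0.0226,-0.013,0.002],[0,0,-4.3],1],[[0.0226,-0.013,0.002],[0,0,-4.3],1],[[0.0226,-0.013,0.002],[0,0,-4.3],1]]}}

```text
t: 0.82
ee_pos: [354.2, 495.8, 238.5]
orientation: [-1.343, -2.84, 0.001]
ft_force: [-0.1, 0.2, -0.2]
width: 87.9
grasp_force: 0.0
```

Emit:
{"op": "servo_tool", "data": {"steps": [[[0.0226,-0.013,0.002],[0,0,-4.3],1],[[0.0226,-0.013,0.002],[0,0,-4.3],1],[[0.0226,-0.013,0.002],[0,0,-4.3],1],[[0.0226,-0.013,0.002],[0,0,-4.3],1],[[0.0226,-0.013,0.002],[0,0,-4.3],1],[[0.0226,-0.013,0.002],[0,0,-4.3],1],[[0.0226,-0.013,0.002],[0,0,-4.3],1],[[0.0226,-0.013,0.002],[0,0,-4.3],1]]}}

```text
t: 1.48
ee_pos: [535.0, 391.8, 254.4]
orientation: [-2.123, -2.315, 0.001]
ft_force: [-0.3, 0.2, -0.5]
width: 87.5
grasp_force: 0.0
```

```bash
cat > st.py <<'E'
from h import *
def st():
    o=sensors.get_obs(); R=cv2.Rodrigues(np.array(o['orientation'],float))[0]
    print('t',round(o['t'],2),'ee',np.round(o['ee_pos'],1),'yaw',np.degrees(np.arctan2(R[1,1],R[0,1])).round(2),'tilt',np.degrees(np.arccos(-R[2,2])).round(2),'z',R[:,2].round(4),'w',round(float(o['width']),1),'F',np.round(o['ft_force'],1),'g',round(float(o['grasp_force']),1))
if __name__=='__main__': st()
E
python3 - <<'E'
from st import *
st()
d=grab('wrist'); C=cloud(d).reshape(-1,3)
from scipy.optimize import least_squares
for nm,c0,r,z0,z1 in [('ipa',(534,393),21,40,106),('flux',(616,345),17,35,92)]:
    P=C[(C[:,2]>z0)&(C[:,2]<z1)&(np.hypot(C[:,0]-c0[0],C[:,1]-c0[1])<33)]
    s=least_squares(lambda c:np.hypot(P[:,0]-c[0],P[:,1]-c[1])-r,c0,loss='soft_l1'); print(nm,s.x.round(1),len(P),np.median(abs(s.fun)))
    T=C[(C[:,2]>z1+12)&(np.hypot(C[:,0]-c0[0],C[:,1]-c0[1])<15)]
    if len(T): print('tip',T.mean(0).round(1),T[:,2].max())
cv2.imwrite('pics/w1.png',d['color'])
E
```

```text
t 1.48 ee [535.  391.8 254.4] yaw 4.95 tilt 0.04 z [-6.e-04 -4.e-04 -1.e+00] w 87.5 F [-0.3  0.2 -0.5] g 0.0
ipa [534.8 392.2] 1278 2.317339477218228
tip [534.4 395.2 125.3] 144.8459115799456
flux [617.4 346. ] 1088 0.7756377245246249
tip [615.5 348.4 110.6] 125.55507272102398
```

View pics/w1.png

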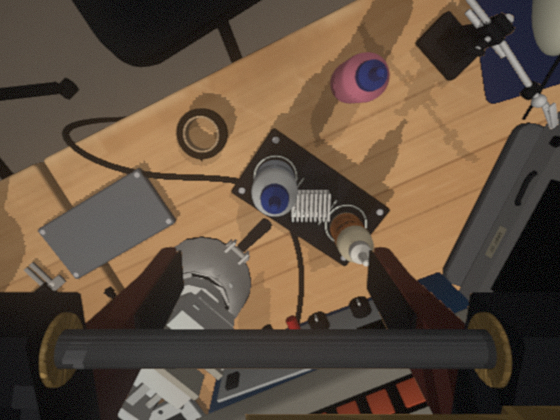

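Emit:
{"op": "servo_tool", "data": {"steps": [[[0,0.001,-0.024],[0,0,0],1],[[0,0,-0.024],[0,0,0],1],[[0,0,-0.024],[0,0,0],1],[[0,0,-0.024],[0,0,0],1],[[0,0,-0.024],[0,0,0],1],[[0,0,-0.024],[0,0,0],1],[[0,0,-0.024],[0,0,0],1],[[0,0,-0.014],[0,0,0],1]]}}

```text
t: 2.2
ee_pos: [532.7, 392.8, 69.7]
orientation: [-2.118, -2.319, 0.006]
ft_force: [-0.6, -0.9, 0.1]
width: 87.9
grasp_force: 0.0
```

Emit:
{"op": "servo_tool", "data": {"steps": [[[0,0,0],[0,0,0],-0.2],[[0,0,0],[0,0,0],-0.4],[[0,0,0],[0,0,0],-1],[[0,0,0],[0,0,0],-1],[[0,0,0],[0,0,0],-1],[[0,0,0],[0,0,0],-1],[[0,0,0],[0,0,0],-1],[[0,0,0],[0,0,0],-1]]}}

```text
t: 2.87
ee_pos: [534.4, 393.9, 73.3]
orientation: [2.119, 2.319, 0.001]
ft_force: [-0.3, -0.1, 2.3]
width: 41.4
grasp_force: 30.0
```

Emit:
{"op": "servo_tool", "data": {"steps": [[[0,0,0.01],[0,0,0],-1],[[0,0,0.02],[0,0,0],-1],[[0,0,0.025],[0,0,0],-1],[[0,0,0.025],[0,0,0],-1],[[0,0,0.025],[0,0,0],-1],[[0,0,0.025],[0,0,0],-1],[[0,0,0.025],[0,0,0],-1],[[0,0,0.015],[0,0,0],-1]]}}

```text
t: 3.53
ee_pos: [534.8, 394.1, 246.3]
orientation: [2.119, 2.319, 0.005]
ft_force: [0.5, 0.1, -0.9]
width: 41.7
grasp_force: 30.0
```

Emit:
{"op": "servo_tool", "data": {"steps": [[[-0.01,-0.003,0],[0,0,2],-1],[[-0.018,-0.006,0],[0,0,4],-1],[[-0.024,-0.0075,0],[0,0,5],-1],[[-0.026,-0.008,0],[0,0,5],-1],[[-0.026,-0.008,0],[0,0,5],-1],[[-0.022,-0.007,0],[0,0,4.5],-1],[[-0.017,-0.005,0],[0,0,3],-1],[[-0.01,-0.003,0],[0,0,2],-1]]}}

```text
t: 4.2
ee_pos: [379.0, 345.2, 243.1]
orientation: [-1.43, -2.797, 0.001]
ft_force: [0.9, -0.4, -0.6]
width: 41.3
grasp_force: 30.0
```

Run:
```python
from st import *
st()
d=grab('wrist');C=cloud(d); c=d['color'].astype(int);z=C[...,2];sat=c.max(2)-c.min(2)
m=((sat<30)&(c.max(2)>50)&(c.max(2)<190)&(z<16)&(z>5)&(np.hypot(C[...,0]-344,C[...,1]-320)<90))
m=cv2.morphologyEx(m.astype(np.uint8),cv2.MORPH_OPEN,np.ones((5,5)))
c=max(cv2.findContours(m,0,1)[0],key=cv2.contourArea)[:,0]
print(cv2.minAreaRect(plane(d,c,10)[:,:2].astype(np.float32)), np.median(z[m>0]))
```

```text
t 4.2 ee [379.  345.2 243.1] yaw 35.86 tilt 0.06 z [-8.e-04 -5.e-04 -1.e+00] w 41.3 F [ 0.9 -0.4 -0.6] g 30.0
((345.4803161621094, 321.3802490234375), (149.2062225341797, 74.4094009399414), 37.30372619628906) 8.983736938891184
```

Emit:
{"op": "servo_tool", "data": {"steps": [[[0.0025,0.0015,-0.024],[0,0,0],-1],[[0,0,-0.025],[0,0,0],-1],[[0,0,-0.025],[0,0,0],-1],[[0,0,-0.025],[0,0,0],-1],[[0,0,-0.025],[0,0,0],-1],[[0,0,-0.025],[0,0,0],-1],[[0,0,-0.018],[0,0,0],-1],[[0,0,-0.01],[0,0,0],-1]]}}

```text
t: 4.92
ee_pos: [383.3, 347.1, 63.8]
orientation: [-1.435, -2.794, 0.004]
ft_force: [-0.6, 0.4, -1.2]
width: 41.4
grasp_force: 30.0
```

Emit:
{"op": "servo_tool", "data": {"steps": [[[0,0,0],[0,0,0],-1],[[0,0,0],[0,0,0],-1],[[0,0,0],[0,0,0],-1],[[0,0,0],[0,0,0],-1],[[0,0,-0.0005],[0,0,0],-1],[[0,0,-0.0005],[0,0,0],-1],[[0,0,0],[0,0,0],-1],[[0,0,0],[0,0,0],-1]]}}

```text
t: 5.58
ee_pos: [383.8, 347.8, 65.0]
orientation: [1.434, 2.795, 0.001]
ft_force: [-0.4, 0.1, -1.0]
width: 41.5
grasp_force: 30.0
```

Emit:
{"op": "servo_tool", "data": {"steps": [[[0,0,-0.001],[0,0,0],-1],[[0,0,0],[0,0,0],-1],[[0,0,0],[0,0,0],-1],[[0,0,0],[0,0,0],0.1],[[0,0,0],[0,0,0],0.3],[[0,0,0],[0,0,0],0.6],[[0,0,0],[0,0,0],1],[[0,0,0],[0,0,0],1]]}}

```text
t: 6.25
ee_pos: [383.7, 347.7, 63.7]
orientation: [1.434, 2.795, 0.0]
ft_force: [-0.7, 0.3, 0.3]
width: 71.3
grasp_force: 0.0
```

```bash
python3 st.py
```

```text
t 6.25 ee [383.7 347.7  63.7] yaw 35.67 tilt 0.01 z [ 2.e-04  1.e-04 -1.e+00] w 71.3 F [-0.7  0.3  0.3] g 0.0
```

Emit:
{"op": "servo_tool", "data": {"steps": [[[0,0,0.01],[0,0,0],1],[[0,0,0.02],[0,0,0],1],[[0,0,0.025],[0,0,0],1],[[0,0,0.025],[0,0,0],1],[[0,0,0.025],[0,0,0],1],[[0,0,0.025],[0,0,0],1],[[0,0,0.025],[0,0,0],1],[[0,0,0.025],[0,0,0],1]]}}

```text
t: 6.92
ee_pos: [383.4, 347.5, 245.8]
orientation: [1.434, 2.795, 0.001]
ft_force: [0.6, 0.6, -0.5]
width: 88.0
grasp_force: 0.0
```

Emit:
{"op": "servo_tool", "data": {"steps": [[[0.022,0,0],[0,0,-2],1],[[0.03,0,0],[0,0,-2],1],[[0.032,0,0],[0,0,-2],1],[[0.032,-0.0005,0],[0,0,-2],1],[[0.032,-0.0005,0],[0,0,-2],1],[[0.032,-0.0005,0],[0,0,-2],1],[[0.031,-0.0005,0],[0,0,-2],1],[[0.022,0,0],[0,0,-1.7],1]]}}

```text
t: 7.58
ee_pos: [619.0, 345.1, 244.4]
orientation: [1.806, 2.57, 0.001]
ft_force: [-0.2, 1.7, -0.5]
width: 88.0
grasp_force: 0.0
```

```bash
python3 st.py
```

```text
t 7.58 ee [619.  345.1 244.4] yaw 19.82 tilt 0.06 z [ 1.e-03  3.e-04 -1.e+00] w 88.0 F [-0.2  1.7 -0.5] g 0.0
```

Emit:
{"op": "servo_tool", "data": {"steps": [[[0,0,-0.02],[0,0,0],1],[[0,0,-0.025],[0,0,0],1],[[0,0,-0.025],[0,0,0],1],[[0,0,-0.025],[0,0,0],1],[[0,0,-0.025],[0,0,0],1],[[0,0,-0.025],[0,0,0],1],[[0,0,-0.022],[0,0,0],1],[[0,0,-0.012],[0,0,0],1]]}}

```text
t: 8.25
ee_pos: [615.3, 344.9, 62.4]
orientation: [-1.802, -2.572, 0.005]
ft_force: [-0.5, -0.5, -0.7]
width: 87.7
grasp_force: 0.0
```

Emit:
{"op": "servo_tool", "data": {"steps": [[[0,0,0],[0,0,0],0.6],[[0,0,0],[0,0,0],0],[[0,0,0],[0,0,0],-0.5],[[0,0,0],[0,0,0],-1],[[0,0,0],[0,0,0],-1],[[0,0,0],[0,0,0],-1],[[0,0,0],[0,0,0],-1],[[0,0,0],[0,0,0],-1]]}}

```text
t: 8.92
ee_pos: [616.8, 345.8, 65.1]
orientation: [1.802, 2.573, 0.001]
ft_force: [-0.5, 0.2, 0.3]
width: 37.9
grasp_force: 0.0
```

```bash
python3 st.py
```

```text
t 8.92 ee [616.8 345.8  65.1] yaw 19.97 tilt 0.03 z [ 5.e-04  2.e-04 -1.e+00] w 37.9 F [-0.5  0.2  0.3] g 0.0
```

Emit:
{"op": "servo_tool", "data": {"steps": [[[0,0,0],[0,0,0],-1],[[0,0,0],[0,0,0],-1],[[0,0,0],[0,0,0],-1],[[0,0,0],[0,0,0],-1],[[0,0,0.008],[0,0,0],-1],[[0,0,0.018],[0,0,0],-1],[[0,0,0.022],[0,0,0],-1],[[0,0,0.022],[0,0,0],-1]]}}

```text
t: 9.58
ee_pos: [616.1, 345.4, 135.0]
orientation: [-1.802, -2.572, 0.002]
ft_force: [0.1, -0.5, -0.7]
width: 33.6
grasp_force: 30.0
```

Emit:
{"op": "servo_tool", "data": {"steps": [[[0,0,0.022],[0,0,0],-1],[[0,0,0.022],[0,0,0],-1],[[0,0,0.022],[0,0,0],-1],[[0,0,0.022],[0,0,0],-1],[[0,0,0.022],[0,0,0],-1],[[0,0,0.022],[0,0,0],-1],[[0,0,0.012],[0,0,0],-1],[[0,0,0],[0,0,0],-1]]}}

```text
t: 10.25
ee_pos: [617.9, 346.4, 282.4]
orientation: [1.801, 2.571, 0.008]
ft_force: [-1.0, 0.3, 0.5]
width: 33.3
grasp_force: 30.0
```

```bash
python3 st.py
```

```text
t 10.25 ee [617.9 346.4 282.4] yaw 19.97 tilt 0.32 z [ 0.0049  0.0027 -1.    ] w 33.3 F [-1.   0.3  0.5] g 30.0
```

Emit:
{"op": "servo_tool", "data": {"steps": [[[-0.012,-0.002,0],[0,0,1],-1],[[-0.02,-0.0036,0],[0,0,1],-1],[[-0.026,-0.0046,0],[0,0,1],-1],[[-0.026,-0.0046,0],[0,0,1],-1],[[-0.026,-0.0046,0],[0,0,1],-1],[[-0.026,-0.0046,0],[0,0,1],-1],[[-0.026,-0.0046,0],[0,0,1],-1],[[-0.026,-0.0046,0],[0,0,1],-1]]}}

```text
t: 10.92
ee_pos: [426.7, 311.6, 277.1]
orientation: [-1.617, -2.692, 0.003]
ft_force: [0.2, 0.8, -0.5]
width: 33.7
grasp_force: 30.0
```

Emit:
{"op": "servo_tool", "data": {"steps": [[[-0.026,-0.0046,0],[0,0,1],-1],[[-0.026,-0.0046,0],[0,0,1],-1],[[-0.026,-0.0046,0],[0,0,1],-1],[[-0.021,-0.0036,0],[0,0,1],-1],[[-0.016,-0.0026,0],[0,0,1],-1],[[-0.01,-0.0018,0],[0,0,1],-1],[[0,0,-0.01],[0,0,-0.5],-1],[[0,0,-0.02],[0,0,0],-1]]}}

```text
t: 11.58
ee_pos: [304.8, 291.8, 249.4]
orientation: [1.487, 2.765, 0.007]
ft_force: [-0.1, 1.0, -0.9]
width: 33.6
grasp_force: 30.0
```

```bash
python3 st.py
```

```text
t 11.58 ee [304.8 291.8 249.4] yaw 33.45 tilt 0.27 z [ 0.0036  0.003  -1.    ] w 33.6 F [-0.1  1.  -0.9] g 30.0
```

Emit:
{"op": "servo_tool", "data": {"steps": [[[0,0,-0.026],[0,0,0],-1],[[0,0,-0.026],[0,0,0],-1],[[0,0,-0.026],[0,0,0],-1],[[0,0,-0.026],[0,0,0],-1],[[0,0,-0.026],[0,0,0],-1],[[0,0,-0.025],[0,0,0],-1],[[0,0,-0.02],[0,0,0],-1],[[0,0,-0.01],[0,0,0],-1]]}}

```text
t: 12.25
ee_pos: [303.1, 289.5, 60.3]
orientation: [-1.489, -2.765, 0.006]
ft_force: [-1.0, 0.7, -0.8]
width: 33.3
grasp_force: 30.0
```

Emit:
{"op": "servo_tool", "data": {"steps": [[[0,0,-0.004],[0,0,0],-1],[[0,0,-0.002],[0,0,0],-1],[[0,0,-0.001],[0,0,0],-1],[[0,0,0],[0,0,0],-1],[[0,0,0],[0,0,0],-1],[[0,0,0],[0,0,0],-1],[[0,0,0],[0,0,0],-1],[[0,0,0],[0,0,0],-1]]}}

```text
t: 12.92
ee_pos: [303.9, 290.9, 57.1]
orientation: [1.488, 2.767, 0.002]
ft_force: [0.2, -0.3, -1.0]
width: 33.7
grasp_force: 30.0
```

```bash
python3 st.py
```

```text
t 12.92 ee [303.9 290.9  57.1] yaw 33.47 tilt 0.06 z [ 8.e-04  7.e-04 -1.e+00] w 33.7 F [ 0.2 -0.3 -1. ] g 30.0
```

Emit:
{"op": "servo_tool", "data": {"steps": [[[0,0,-0.001],[0,0,0],-1],[[0,0,-0.0005],[0,0,0],-1],[[0,0,0],[0,0,0],-1],[[0,0,0],[0,0,0],-1],[[0,0,0],[0,0,0],0],[[0,0,0],[0,0,0],0.15],[[0,0,0],[0,0,0],0.15],[[0,0,0],[0,0,0],0.15]]}}

```text
t: 13.58
ee_pos: [303.7, 290.7, 55.2]
orientation: [1.488, 2.767, 0.0]
ft_force: [-1.1, -0.5, -0.8]
width: 50.1
grasp_force: 0.0
```

Emit:
{"op": "servo_tool", "data": {"steps": [[[0,0,0],[0,0,0],0.15],[[0,0,0.01],[0,0,0],0.15],[[0,0,0.02],[0,0,0],0.15],[[0,0,0.025],[0,0,0],0.15],[[0,0,0.03],[0,0,0],0.15],[[0,0,0.035],[0,0,0],0.15],[[0,0,0.035],[0,0,0],0.15],[[0,0,0.035],[0,0,0],0.15]]}}

```text
t: 14.25
ee_pos: [303.2, 290.3, 246.8]
orientation: [-1.488, -2.767, 0.0]
ft_force: [-0.6, 0.7, -0.6]
width: 50.6
grasp_force: 0.0
```

Run:
```python
from st import *
st()
D={}
for n in ['scene','side']:
    d=grab(n);D[n]=d;C=cloud(d).reshape(-1,3)
    from scipy.optimize import least_squares
    for nm,c0,r,z0,z1 in [('ipa',(384,348),21,30,92),('flux',(304,291),17,25,80)]:
        P=C[(C[:,2]>z0)&(C[:,2]<z1)&(np.hypot(C[:,0]-c0[0],C[:,1]-c0[1])<33)]
        if len(P)>20:
            s=least_squares(lambda c:np.hypot(P[:,0]-c[0],P[:,1]-c[1])-r,c0,loss='soft_l1'); print(n,nm,s.x.round(1),len(P),np.median(abs(s.fun)))
pickle.dump(D,open('d1.pkl','wb'))
d=D['side'];cv2.imwrite('pics/s2.png',cv2.resize(d['color'][180:340,150:370],None,fx=3.6,fy=3.6,interpolation=cv2.INTER_CUBIC))
```

```text
t 14.25 ee [303.2 290.3 246.8] yaw 33.47 tilt 0.02 z [-2.e-04 -2.e-04 -1.e+00] w 50.6 F [-0.6  0.7 -0.6] g 0.0
scene ipa [383.8 347.6] 329 0.7717460090168942
scene flux [303.3 291.1] 256 0.7884949025054784
side ipa [384.3 346.5] 336 0.6578245094946951
side flux [304.1 290.3] 244 0.7262495554433617
```

View pics/s2.png

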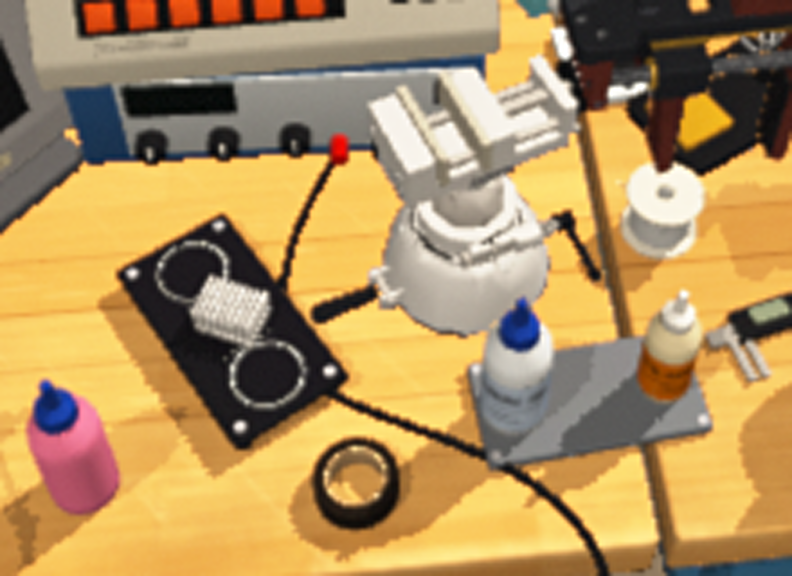

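Both bottles stand on the grey board: ipa at crop (515,365), flux at crop (670,345). The sink is free at crop (230,310).

Emit:
{"op": "servo_tool", "data": {"steps": [[[0.01,0.003,0],[0,0,-4],0.6],[[0.018,0.005,0],[0,0,-4],1],[[0.018,0.005,0],[0,0,-4],1],[[0.018,0.0055,0],[0,0,-4],1],[[0.018,0.0055,0],[0,0,-4],1],[[0.018,0.005,0],[0,0,-4],1],[[0.018,0.0055,0],[0,0,-4],1],[[0.018,0.0055,0],[0,0,-4],1]]}}

```text
t: 15.02
ee_pos: [440.1, 330.5, 244.0]
orientation: [-2.197, -2.246, 0.002]
ft_force: [-0.0, 0.1, -0.5]
width: 87.6
grasp_force: 0.0
```

Emit:
{"op": "servo_tool", "data": {"steps": [[[0.018,0.005,0],[0,0,-4],1],[[0.018,0.0055,0],[0,0,-4],1],[[0.018,0.005,0],[0,0,-4],1],[[0.018,0.0055,0],[0,0,-4],1],[[0.018,0.005,0],[0,0,-4],1],[[0.018,0.0055,0],[0,0,-4],1],[[0.018,0.004,0],[0,0,-4],1],[[0.01,0.003,0],[0,0,-3.5],1]]}}

```text
t: 15.68
ee_pos: [577.0, 369.2, 243.6]
orientation: [2.724, 1.565, -0.001]
ft_force: [-1.0, 0.3, 0.4]
width: 87.8
grasp_force: 0.0
```

Run:
```python
from st import *
st()
d=grab('wrist');C=cloud(d);c=d['color'].astype(int);z=C[...,2]
def fit(d,zz,tag):
    C=cloud(d);z=C[...,2];m=(z>31)&(z<50)&(np.hypot(C[...,0]-575,C[...,1]-368)<40)
    P=C[m]; r=cv2.minAreaRect(P[:,:2].astype(np.float32)); print(tag,r,np.percentile(P[:,2],[5,50,95]),m.sum())
    m=cv2.morphologyEx(m.astype(np.uint8),cv2.MORPH_CLOSE,np.ones((5,5)))
    k=max(cv2.findContours(m,0,1)[0],key=cv2.contourArea)[:,0]
    r=cv2.minAreaRect(plane(d,k,42)[:,:2].astype(np.float32)); print(tag,'plane',r)
fit(d,42,'wrist')
D=pickle.load(open('d1.pkl','rb'))
fit(D['side'],42,'side');fit(D['scene'],42,'scene')
cv2.imwrite('pics/w3.png',cv2.resize(d['color'][80:330,130:430],None,fx=2,fy=2))
```

```text
t 15.68 ee [577.  369.2 243.6] yaw -30.25 tilt 0.06 z [-7.e-04 -6.e-04 -1.e+00] w 87.8 F [-1.   0.3  0.4] g 0.0
wrist ((575.0691528320312, 369.6546325683594), (39.36205291748047, 30.19297981262207), 5.063774585723877) [32.21866063 40.07928777 41.73503531] 724
wrist plane ((575.5074462890625, 370.4317626953125), (39.67892074584961, 30.90657615661621), 4.792778491973877)
side ((574.06396484375, 368.72393798828125), (40.31486511230469, 31.425893783569336), 4.737531661987305) [32.17535314 38.8679202  42.86638815] 215
side plane ((571.7919311523438, 371.4421081542969), (43.095375061035156, 34.829036712646484), 5.449481964111328)
scene ((573.6911010742188, 368.06402587890625), (39.338462829589844, 32.85802459716797), 2.319514036178589) [31.83442972 39.20411615 43.0295891 ] 134
scene plane ((570.9163818359375, 362.68597412109375), (42.75712585449219, 40.19481658935547), 6.556874752044678)
```

View pics/w3.png

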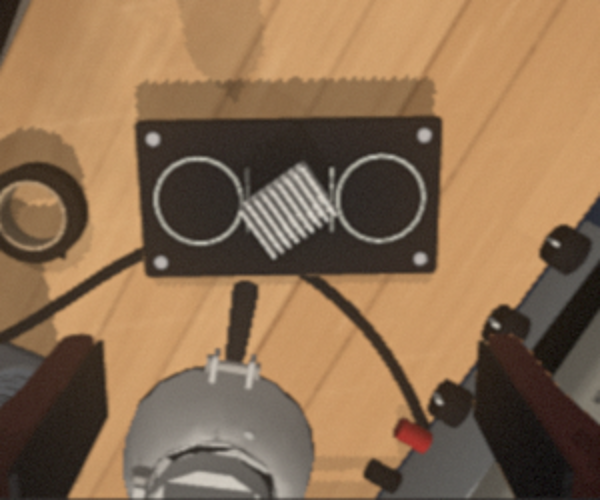

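The sink lies turned about 35° to the stand, with its 40 mm direction at about 4.9° in world. Its corners in the crop are (240,208), (305,163), (338,212) and (275,258). I'll check the gripper-body clearance to the vise at that yaw.

Run:
```python
from h import *
D=pickle.load(open('d1.pkl','rb'));D0=pickle.load(open('d0.pkl','rb'));W=grab('wrist')
c0=np.array([575.2,369.8])
for tag,d in [('side',D['side']),('scene',D['scene']),('side0',D0['side']),('scene0',D0['scene']),('wrist',W)]:
    C=cloud(d).reshape(-1,3)
    for th in [2,5,8]:
        t=np.radians(th);e1=np.array([np.cos(t),np.sin(t)]);e2=np.array([np.sin(t),-np.cos(t)])
        L=(C[:,:2]-c0)@np.c_[e1,e2]
        s=(C[:,2]>85)&(C[:,2]<200)&(abs(L[:,0])<95)&(L[:,1]>0)&(L[:,1]<90)
        print(tag,th,np.sort(L[s,1])[:6].round(1),s.sum())
```

```text
side 2 [62.7 63.5 64.5 64.6 64.7 64.9] 174
side 5 [59.6 60.6 61.3 61.4 61.6 61.9] 159
side 8 [58.7 59.4 59.6 59.7 59.8 60.2] 135
scene 2 [65.1 65.2 68.  68.3 69.2 69.8] 56
scene 5 [63.3 63.4 66.5 66.5 67.8 68.2] 56
scene 8 [61.7 63.5 66.1 66.6 68.7 69.2] 62
side0 2 [ 9.3 10.5 10.7 11.4 11.8 12. ] 327
side0 5 [11.3 12.5 12.8 13.4 13.6 14.1] 307
side0 8 [13.3 14.2 15.1 15.1 15.5 15.9] 284
scene0 2 [18.7 18.9 19.4 19.8 20.4 20.9] 177
scene0 5 [20.2 20.3 20.9 21.5 22.3 22.3] 178
scene0 8 [21.6 21.7 22.3 23.1 23.6 24.1] 181
wrist 2 [61.4 62.1 62.7 62.9 63.  63.2] 684
wrist 5 [59.8 59.9 59.9 60.5 60.5 60.7] 564
wrist 8 [58.9 59.5 59.6 59.9 59.9 60.1] 455
```

Emit:
{"op": "servo_tool", "data": {"steps": [[[0,0,-0.01],[0,0,5.9],1],[[0,0,-0.02],[0,0,5.9],1],[[0,0,-0.02],[0,0,5.9],1],[[0,0,-0.02],[0,0,5.9],1],[[0,0,-0.02],[0,0,5.9],1],[[0,0,-0.01],[0,0,5.6],1],[[0,0,0],[0,0,0],1],[[0,0,0],[0,0,0],1]]}}

```text
t: 16.45
ee_pos: [574.5, 368.8, 144.3]
orientation: [-2.122, -2.316, 0.003]
ft_force: [0.4, -0.2, 0.2]
width: 87.8
grasp_force: 0.0
```

Run:
```python
from st import *
st()
d=grab('wrist')
C=cloud(d);z=C[...,2];m=(z>33)&(z<50)&(np.hypot(C[...,0]-575,C[...,1]-368)<40)
P=C[m]; print(cv2.minAreaRect(P[:,:2].astype(np.float32)),m.sum())
```

```text
t 16.45 ee [574.5 368.8 144.3] yaw 4.99 tilt 0.13 z [-0.002  -0.0012 -1.    ] w 87.8 F [ 0.4 -0.2  0.2] g 0.0
((575.0404663085938, 369.7584533691406), (39.230323791503906, 29.798372268676758), 4.6723551750183105) 895
```

Emit:
{"op": "servo_tool", "data": {"steps": [[[0.0005,0.001,-0.02],[0,0,0],1],[[0,0,-0.025],[0,0,0],1],[[0,0,-0.025],[0,0,0],1],[[0,0,-0.025],[0,0,0],1],[[0,0,-0.015],[0,0,0],1],[[0,0,-0.008],[0,0,0],1],[[0,0,-0.002],[0,0,0],1],[[0,0,0],[0,0,0],1]]}}

```text
t: 17.17
ee_pos: [576.6, 370.4, 25.8]
orientation: [2.121, 2.317, 0.001]
ft_force: [-0.9, 0.0, -0.5]
width: 87.8
grasp_force: 0.0
```

Emit:
{"op": "servo_tool", "data": {"steps": [[[0,0,-0.0005],[0,0,0],0.4],[[0,0,-0.0005],[0,0,0],0.2],[[0,0,0],[0,0,0],-0.1],[[0,0,0],[0,0,0],-1],[[0,0,0],[0,0,0],-1],[[0,0,0],[0,0,0],-1],[[0,0,0],[0,0,0],-1],[[0,0,0],[0,0,0],-1]]}}

```text
t: 17.83
ee_pos: [576.1, 370.2, 24.2]
orientation: [-2.121, -2.317, 0.0]
ft_force: [-0.7, -0.3, -0.2]
width: 39.3
grasp_force: 31.7
```

```bash
python3 st.py
```

```text
t 17.83 ee [576.1 370.2  24.2] yaw 5.07 tilt 0.0 z [-1.e-04 -0.e+00 -1.e+00] w 39.3 F [-0.7 -0.3 -0.2] g 31.7
```

Emit:
{"op": "servo_tool", "data": {"steps": [[[0,0,0.01],[0,0,0],-1],[[0,0,0.02],[0,0,0],-1],[[0,0,0.028],[0,0,0],-1],[[0,0,0.03],[0,0,0],-1],[[0,0,0.032],[0,0,0],-1],[[0,0,0.032],[0,0,0],-1],[[0,0,0.03],[0,0,0],-1],[[0,0,0.03],[0,0,0],-1]]}}

```text
t: 18.5
ee_pos: [576.0, 370.0, 238.6]
orientation: [2.121, 2.317, 0.001]
ft_force: [0.0, 0.5, -1.0]
width: 39.4
grasp_force: 31.7
```

Emit:
{"op": "servo_tool", "data": {"steps": [[[-0.0048,-0.0105,0.014],[0,0,1.9],-1],[[-0.01,-0.0225,0.006],[0,0,1.9],-1],[[-0.01,-0.0225,0],[0,0,1.9],-1],[[-0.01,-0.0225,0],[0,0,1.9],-1],[[-0.01,-0.0225,0],[0,0,1.9],-1],[[-0.01,-0.0225,0],[0,0,1.9],-1],[[-0.01,-0.0225,0],[0,0,1.9],-1],[[-0.01,-0.0225,0],[0,0,1.9],-1]]}}

```text
t: 19.17
ee_pos: [500.6, 201.1, 256.8]
orientation: [1.793, 2.579, 0.001]
ft_force: [-0.0, 0.4, -0.6]
width: 39.2
grasp_force: 31.7
```

Emit:
{"op": "servo_tool", "data": {"steps": [[[-0.01,-0.0225,0],[0,0,1.9],-1],[[-0.01,-0.0225,0],[0,0,1.9],-1],[[-0.01,-0.0225,0],[0,0,1.9],-1],[[-0.01,-0.0225,0],[0,0,1.9],-1],[[-0.01,-0.0225,0],[0,0,1.9],-1],[[-0.01,-0.0225,0],[0,0,1.9],-1],[[-0.01,-0.0225,0],[0,0,1.9],-1],[[-0.0048,-0.0105,0],[0,0,1.9],-1]]}}

```text
t: 19.83
ee_pos: [425.1, 32.4, 256.7]
orientation: [1.438, 2.793, -0.001]
ft_force: [-0.0, 0.1, -0.4]
width: 39.3
grasp_force: 31.7
```

Run:
```python
from st import *
st()
def fit(d,tag):
    C=cloud(d);c=d['color'].astype(int);z=C[...,2];R=np.hypot(C[...,0]-426,C[...,1]-34)
    for nm,m in [('pad',(c.max(2)<70)&(R<32)&(z<20)),('plate',(R<65)&(z>4)&(z<20)&(c.max(2)-c.min(2)<45)&(c.max(2)>110))]:
        m=cv2.morphologyEx(m.astype(np.uint8),cv2.MORPH_OPEN,np.ones((3,3)))
        ks=cv2.findContours(m,0,1)[0]
        if ks:
            k=max(ks,key=cv2.contourArea)[:,0]; print(tag,nm,[np.round(x,1) for x in cv2.minAreaRect(plane(d,k,10)[:,:2].astype(np.float32))])
w=grab('wrist');fit(w,'wrist')
D=pickle.load(open('d1.pkl','rb'));fit(D['side'],'side'); fit(D['scene'],'scene')
cv2.imwrite('pics/w4.png',w['color'])
```

```text
t 19.83 ee [425.1  32.4 256.7] yaw 35.52 tilt 0.03 z [-1.e-04 -5.e-04 -1.e+00] w 39.3 F [-0.   0.1 -0.4] g 31.7
wrist pad [array([427.5,  34.9]), array([42.8, 32.7]), np.float64(35.5)]
wrist plate [array([426.8,  35.5]), array([87.2, 76.6]), np.float64(35.5)]
side plate [array([407.8,  66.5]), array([28.1, 11.5]), np.float64(35.2)]
scene pad [array([426.7,  33.7]), array([39.6, 29.6]), np.float64(36.9)]
scene plate [array([425.3,  32.6]), array([89.9, 78.6]), np.float64(35.7)]
```

View pics/w4.png

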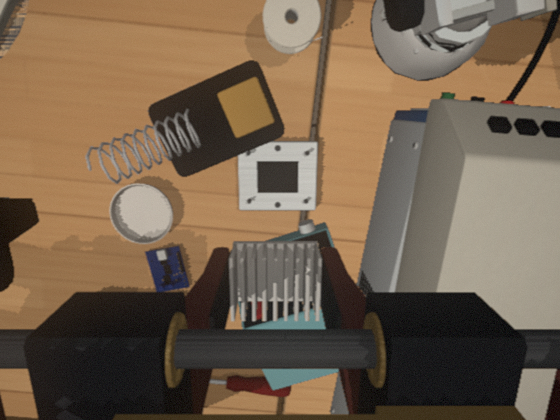

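Run:
```python
from h import *
D0=pickle.load(open('d0.pkl','rb'));D=pickle.load(open('d1.pkl','rb'));W=grab('wrist')
c0=np.array([427,34.7]);t=np.radians(35.5);e1=np.array([np.cos(t),np.sin(t)]);e2=np.array([np.sin(t),-np.cos(t)])
for tag,d in [('side',D['side']),('side0',D0['side']),('wrist',W)]:
    C=cloud(d);L=(C[...,:2]-c0)@np.c_[e1,e2]; z=C[...,2]
    for zz in [70,85,95]:
        s=(z>zz)&(z<170)&(L[...,0]<-55)&(L[...,0]>-130)&(abs(L[...,1])<55)
        if s.sum(): print(tag,zz,s.sum(),'max y',np.sort(L[s][:,0])[-5:].round(), [np.round(np.r_[L[s][i],z[s][i]]) for i in np.argsort(-L[s][:,0])[:4]])
d=W
# stereo-free: where spring lies in wrist picture by ray at z=95
for uv in [(200,120),(200,150),(190,160),(160,170),(150,130),(120,150)]:
    for zz in [60,95]:
        p=plane(d,uv,zz)[0]; print(uv,zz,((p[:2]-c0)@np.c_[e1,e2]).round(), d['range_z'][uv[1],uv[0]])
```

```text
side 70 1 max y [-99.] [array([-99., -55.,  72.])]
side0 70 129 max y [-74. -73. -73. -71. -70.] [array([-70., -42.,  84.]), array([-71., -42.,  80.]), array([-73., -44.,  85.]), array([-73., -41.,  74.])]
side0 85 91 max y [-83. -82. -80. -79. -74.] [array([-74., -52.,  93.]), array([-79., -39.,  86.]), array([-80., -41.,  92.]), array([-82., -49.,  96.])]
side0 95 68 max y [-90. -86. -84. -83. -82.] [array([-82., -49.,  96.]), array([-83., -46.,  96.]), array([-84., -50.,  97.]), array([-86., -55.,  97.])]
wrist 70 1210 max y [-71. -71. -71. -71. -70.] [array([-70., -41.,  83.]), array([-71., -40.,  83.]), array([-71., -41.,  77.]), array([-71., -43.,  85.])]
wrist 85 885 max y [-72. -72. -72. -71. -71.] [array([-71., -44.,  87.]), array([-71., -43.,  87.]), array([-72., -46.,  88.]), array([-72., -44.,  88.])]
wrist 95 654 max y [-81. -81. -81. -81. -81.] [array([-81., -47.,  96.]), array([-81., -46.,  95.]), array([-81., -46.,  98.]), array([-81., -48.,  96.])]
(200, 120) 60 [-73. -62.] 392.7841
(200, 120) 95 [-66. -63.] 392.7841
(200, 150) 60 [-75. -34.] 402.33334
(200, 150) 95 [-67. -38.] 402.33334
(190, 160) 60 [-85. -25.] 405.09335
(190, 160) 95 [-77. -29.] 405.09335
(160, 170) 60 [-115.  -15.] 421.31204
(160, 170) 95 [-104.  -21.] 421.31204
(150, 130) 60 [-121.  -53.] 409.4108
(150, 130) 95 [-109.  -55.] 409.4108
(120, 150) 60 [-151.  -34.] 323.68164
(120, 150) 95 [-137.  -38.] 323.68164
```

Emit:
{"op": "servo_tool", "data": {"steps": [[[0.0025,-0.0005,-0.02],[0,0,2],-1],[[0,0,-0.028],[0,0,2],-1],[[0,0,-0.028],[0,0,0],-1],[[0,0,-0.028],[0,0,0],-1],[[0,0,-0.028],[0,0,0],-1],[[0,0,-0.028],[0,0,0],-1],[[0,0,-0.028],[0,0,0],-1],[[0,0,-0.02],[0,0,0],-1]]}}

```text
t: 20.6
ee_pos: [429.1, 34.4, 46.5]
orientation: [-1.342, -2.84, 0.0]
ft_force: [-0.8, 0.7, -0.8]
width: 39.5
grasp_force: 31.7
```

Emit:
{"op": "servo_tool", "data": {"steps": [[[0,0,-0.012],[0,0,0],-1],[[0,0,-0.008],[0,0,0],-1],[[0,0,-0.006],[0,0,0],-1],[[0,0,-0.004],[0,0,0],-1],[[0,0,-0.002],[0,0,0],-1],[[0,0,0],[0,0,0],-1],[[0,0,0],[0,0,0],-1],[[0,0,0],[0,0,0],-1]]}}

```text
t: 21.27
ee_pos: [429.5, 33.7, 16.7]
orientation: [1.341, 2.84, 0.001]
ft_force: [-0.4, 0.2, -0.4]
width: 39.6
grasp_force: 31.7
```

```bash
python3 st.py
```

```text
t 21.27 ee [429.5  33.7  16.7] yaw 39.46 tilt 0.07 z [ 1.2e-03  1.0e-04 -1.0e+00] w 39.6 F [-0.4  0.2 -0.4] g 31.7
```

Emit:
{"op": "servo_tool", "data": {"steps": [[[0,0,-0.0015],[0,0,0],-1],[[0,0,-0.0005],[0,0,0],-1],[[0,0,0],[0,0,0],-1],[[0,0,0],[0,0,0],-1],[[0,0,0],[0,0,0],0.1],[[0,0,0],[0,0,0],0.3],[[0,0,0],[0,0,0],0.4],[[0,0,0],[0,0,0],0.4]]}}

```text
t: 21.93
ee_pos: [429.1, 33.7, 14.2]
orientation: [1.341, 2.841, 0.0]
ft_force: [-0.1, -0.1, 0.1]
width: 60.1
grasp_force: 0.0
```

Emit:
{"op": "servo_tool", "data": {"steps": [[[0,0,0],[0,0,0],0.4],[[0,0,0.01],[0,0,0],0.4],[[0,0,0.02],[0,0,0],0.4],[[0,0,0.03],[0,0,0],0.4],[[0,0,0.035],[0,0,0],0.4],[[0,0,0.035],[0,0,0],0.4],[[0,0,0.035],[0,0,0],0.4],[[0,0,0.035],[0,0,0],0.4]]}}

```text
t: 22.6
ee_pos: [428.4, 33.7, 216.6]
orientation: [1.341, 2.841, 0.0]
ft_force: [-0.3, -0.0, 0.1]
width: 61.4
grasp_force: 0.0
```

Run:
```python
from st import *
st()
w=grab('wrist');C=cloud(w);z=C[...,2]
m=(z>24)&(z<40)&(np.hypot(C[...,0]-427,C[...,1]-34)<32)
print(cv2.minAreaRect(C[m][:,:2].astype(np.float32)),np.percentile(z[m],[50,95]))
cv2.imwrite('pics/w5.png',cv2.resize(w['color'][80:300,130:430],None,fx=2,fy=2))
```

```text
t 22.6 ee [428.4  33.7 216.6] yaw 39.47 tilt 0.02 z [ 3.e-04  0.e+00 -1.e+00] w 61.4 F [-0.3 -0.   0.1] g 0.0
((430.3250732421875, 33.32395935058594), (38.84449768066406, 29.891481399536133), 39.604393005371094) [30.58920521 31.89418271]
```

View pics/w5.png

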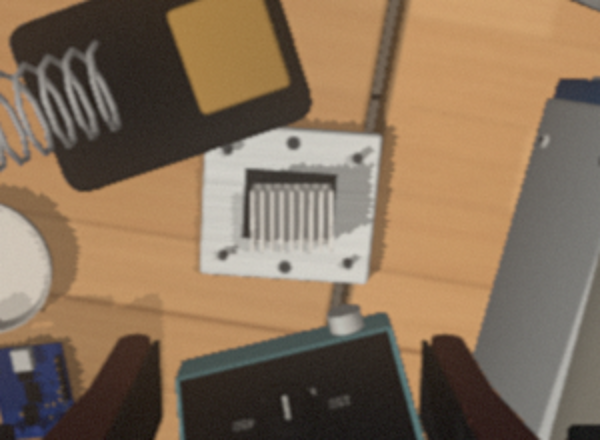

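Emit:
{"op": "servo_tool", "data": {"steps": [[[0,0,0.018],[0,0,-0.5],0.15],[[0,0,0.018],[0,0,-0.5],0.15],[[-0.0092,0.0188,0],[0,0,-0.5],0.15],[[-0.0092,0.0188,0],[0,0,-0.5],0.15],[[-0.0092,0.0188,0],[0,0,-0.5],0.15],[[-0.0092,0.0188,0],[0,0,-0.5],0.15],[[-0.0092,0.0188,0],[0,0,-0.5],0.15],[[-0.0092,0.0188,0],[0,0,-0.5],0.15]]}}

```text
t: 23.32
ee_pos: [373.0, 147.1, 250.6]
orientation: [1.44, 2.792, 0.0]
ft_force: [0.6, 0.3, -0.3]
width: 50.7
grasp_force: 0.0
```

Emit:
{"op": "servo_tool", "data": {"steps": [[[-0.0092,0.0188,0],[0,0,-0.5],0.15],[[-0.0092,0.0188,0],[0,0,-0.5],0.15],[[-0.0092,0.0188,0],[0,0,-0.5],0.15],[[-0.0092,0.0188,0],[0,0,-0.5],0.15],[[-0.0092,0.0188,0],[0,0,0],0.15],[[-0.0092,0.0188,0],[0,0,0],0.15],[[-0.0092,0.0188,0],[0,0,0],0.15],[[-0.0058,0.0125,0],[0,0,0],0.15]]}}

```text
t: 23.98
ee_pos: [302.6, 291.7, 250.6]
orientation: [-1.487, -2.767, -0.001]
ft_force: [-0.1, -0.3, 0.0]
width: 50.1
grasp_force: 0.0
```

Emit:
{"op": "servo_tool", "data": {"steps": [[[0,0,0],[0,0,0],0.15],[[0,0,0],[0,0,0],0.15],[[0,0,0],[0,0,0],0.15],[[0,0,0],[0,0,0],0.15],[[0,0,0],[0,0,0],0.15],[[0,0,0],[0,0,0],0.15],[[0,0,0],[0,0,0],0.15],[[0,0,0],[0,0,0],0.15]]}}

```text
t: 24.65
ee_pos: [303.8, 290.3, 250.2]
orientation: [1.488, 2.767, -0.0]
ft_force: [-0.4, -0.2, -0.5]
width: 50.5
grasp_force: 0.0
```

```bash
python3 st.py
```

```text
t 24.65 ee [303.8 290.3 250.2] yaw 33.44 tilt 0.0 z [-0. -0. -1.] w 50.5 F [-0.4 -0.2 -0.5] g 0.0
```

Emit:
{"op": "servo_tool", "data": {"steps": [[[0,0.0004,-0.02],[0,0,0],0.15],[[0,0,-0.03],[0,0,0],0.15],[[0,0,-0.03],[0,0,0],0.15],[[0,0,-0.03],[0,0,0],0.15],[[0,0,-0.03],[0,0,0],0.15],[[0,0,-0.025],[0,0,0],0.15],[[0,0,-0.02],[0,0,0],0.15],[[0,0,-0.01],[0,0,0],0.15]]}}

```text
t: 25.32
ee_pos: [302.8, 290.1, 52.9]
orientation: [-1.487, -2.766, 0.005]
ft_force: [-0.6, -0.0, 1.6]
width: 50.5
grasp_force: 0.0
```

Emit:
{"op": "servo_tool", "data": {"steps": [[[0,0,0],[0,0,0],0.15],[[0,0,0],[0,0,0],0.15],[[0,0,0],[0,0,0],-0.1],[[0,0,0],[0,0,0],-1],[[0,0,0],[0,0,0],-1],[[0,0,0],[0,0,0],-1],[[0,0,0],[0,0,0],-1],[[0,0,0],[0,0,0],-1]]}}

```text
t: 25.98
ee_pos: [304.2, 291.4, 56.0]
orientation: [1.487, 2.767, 0.003]
ft_force: [-0.7, -0.5, 7.0]
width: 33.6
grasp_force: 30.0
```

```bash
python3 st.py
```

```text
t 25.98 ee [304.2 291.4  56. ] yaw 33.47 tilt 0.1 z [ 0.0013  0.0012 -1.    ] w 33.6 F [-0.7 -0.5  7. ] g 30.0
```

Emit:
{"op": "servo_tool", "data": {"steps": [[[0,0,0.01],[0,0,0],-1],[[0,0,0.02],[0,0,0],-1],[[0,0,0.03],[0,0,0],-1],[[0,0,0.033],[0,0,0],-1],[[0,0,0.035],[0,0,0],-1],[[0,0,0.035],[0,0,0],-1],[[0,0,0.035],[0,0,0],-1],[[0,0,0.027],[0,0,0],-1]]}}

```text
t: 26.65
ee_pos: [303.8, 291.1, 283.2]
orientation: [1.487, 2.766, 0.004]
ft_force: [1.2, 0.7, -0.9]
width: 33.5
grasp_force: 29.9
```

Emit:
{"op": "servo_tool", "data": {"steps": [[[0.01,0.0018,0],[0,0,-1],-1],[[0.02,0.0036,0],[0,0,-1],-1],[[0.026,0.0046,0],[0,0,-1],-1],[[0.026,0.0046,0],[0,0,-1],-1],[[0.026,0.0046,0],[0,0,-1],-1],[[0.026,0.0046,0],[0,0,-1],-1],[[0.026,0.0046,0],[0,0,-1],-1],[[0.026,0.0046,0],[0,0,-1],-1]]}}

```text
t: 27.32
ee_pos: [490.7, 323.7, 278.9]
orientation: [-1.679, -2.655, 0.002]
ft_force: [-0.2, 0.8, 0.0]
width: 33.4
grasp_force: 29.9
```

Emit:
{"op": "servo_tool", "data": {"steps": [[[0.026,0.0046,0],[0,0,-1],-1],[[0.026,0.0046,0],[0,0,-1],-1],[[0.026,0.0046,0],[0,0,-1],-1],[[0.021,0.0036,0],[0,0,-1],-1],[[0.016,0.0026,0],[0,0,-1],-1],[[0.0116,0.0018,0],[0,0,-0.5],-1],[[0,0,0],[0,0,0],-1],[[0,0,0],[0,0,0],-1]]}}

```text
t: 27.98
ee_pos: [616.0, 345.3, 278.5]
orientation: [-1.803, -2.572, 0.003]
ft_force: [-0.4, -0.3, -1.5]
width: 33.6
grasp_force: 29.9
```

```bash
python3 st.py
```

```text
t 27.98 ee [616.  345.3 278.5] yaw 19.95 tilt 0.13 z [-0.002 -0.001 -1.   ] w 33.6 F [-0.4 -0.3 -1.5] g 29.9
```

Emit:
{"op": "servo_tool", "data": {"steps": [[[0.0005,0.0003,-0.022],[0,0,0],-1],[[0,0,-0.03],[0,0,0],-1],[[0,0,-0.03],[0,0,0],-1],[[0,0,-0.03],[0,0,0],-1],[[0,0,-0.03],[0,0,0],-1],[[0,0,-0.03],[0,0,0],-1],[[0,0,-0.022],[0,0,0],-1],[[0,0,-0.01],[0,0,0],-1]]}}

```text
t: 28.65
ee_pos: [613.6, 344.8, 72.4]
orientation: [-1.8, -2.571, 0.009]
ft_force: [-0.1, -0.0, -1.5]
width: 33.2
grasp_force: 29.9
```

Emit:
{"op": "servo_tool", "data": {"steps": [[[0,0,-0.003],[0,0,0],-1],[[0,0,-0.002],[0,0,0],-1],[[0,0,-0.001],[0,0,0],-1],[[0,0,0],[0,0,0],-1],[[0,0,0],[0,0,0],-1],[[0,0,0],[0,0,0],-1],[[0,0,0],[0,0,0],-1],[[0,0,0],[0,0,0],-1]]}}

```text
t: 29.32
ee_pos: [617.0, 346.2, 70.7]
orientation: [1.803, 2.573, 0.001]
ft_force: [-0.1, -0.1, -0.9]
width: 33.5
grasp_force: 29.9
```

```bash
python3 st.py
```

```text
t 29.32 ee [617.  346.2  70.7] yaw 19.96 tilt 0.04 z [ 7.e-04  4.e-04 -1.e+00] w 33.5 F [-0.1 -0.1 -0.9] g 29.9
```

Emit:
{"op": "servo_tool", "data": {"steps": [[[0,0,-0.002],[0,0,0],-1],[[0,0,-0.0015],[0,0,0],-1],[[0,0,-0.001],[0,0,0],-1],[[0,0,0],[0,0,0],-1],[[0,0,0],[0,0,0],-1],[[0,0,0],[0,0,0],-1],[[0,0,0],[0,0,0],-1],[[0,0,0],[0,0,0],-1]]}}

```text
t: 29.98
ee_pos: [616.7, 346.1, 66.1]
orientation: [-1.803, -2.573, 0.0]
ft_force: [-1.9, -1.2, 6.1]
width: 33.3
grasp_force: 30.0
```

Contact is felt (6 N), so I'll release and lift.

Emit:
{"op": "servo_tool", "data": {"steps": [[[0,0,0],[0,0,0],-0.1],[[0,0,0],[0,0,0],0],[[0,0,0],[0,0,0],0.15],[[0,0,0],[0,0,0],0.3],[[0,0,0],[0,0,0],0.5],[[0,0,0],[0,0,0],0.6],[[0,0,0],[0,0,0],0.6],[[0,0,0],[0,0,0],0.6]]}}

```text
t: 30.65
ee_pos: [616.8, 346.1, 65.6]
orientation: [-1.803, -2.573, 0.0]
ft_force: [0.2, 0.2, 0.6]
width: 70.2
grasp_force: 0.0
```

Emit:
{"op": "servo_tool", "data": {"steps": [[[0,0,0.01],[0,0,0],0.6],[[0,0,0.02],[0,0,0],0.6],[[0,0,0.03],[0,0,0],0.6],[[0,0,0.03],[0,0,0],0.6],[[0,0,0.03],[0,0,0],0.6],[[0,0,0.03],[0,0,0],0.6],[[0,0,0.02],[0,0,0],0.6],[[0,0,0.01],[0,0,0],0.6]]}}

```text
t: 31.32
ee_pos: [618.1, 346.8, 250.5]
orientation: [1.801, 2.571, 0.008]
ft_force: [0.0, -0.1, 0.9]
width: 70.0
grasp_force: 0.0
```

Run:
```python
from st import *
from scipy.optimize import least_squares
st()
for n in ['scene','side']:
    d=grab(n);C=cloud(d).reshape(-1,3)
    for nm,c0,r,z0,z1 in [('ipa',(384,347.5),21,30,92),('flux',(617,346),17,40,90)]:
        P=C[(C[:,2]>z0)&(C[:,2]<z1)&(np.hypot(C[:,0]-c0[0],C[:,1]-c0[1])<33)]
        if len(P)>20:
            s=least_squares(lambda c:np.hypot(P[:,0]-c[0],P[:,1]-c[1])-r,c0,loss='soft_l1'); print(n,nm,s.x.round(1),len(P),np.median(abs(s.fun)))
```

```text
t 31.32 ee [618.1 346.8 250.5] yaw 19.97 tilt 0.34 z [ 0.0052  0.0028 -1.    ] w 70.0 F [ 0.  -0.1  0.9] g 0.0
scene ipa [383.9 347.4] 328 0.8686974742801006
scene flux [615.5 346. ] 210 0.9753107920699371
side ipa [384.5 346.4] 334 0.6344774390368269
side flux [616.4 345. ] 226 0.8186208584492753
```

Emit:
{"op": "servo_tool", "data": {"steps": [[[-0.022,0,0],[0,0,2],1],[[-0.032,0.0002,0],[0,0,2],1],[[-0.032,0.0002,0],[0,0,2],1],[[-0.032,0.0003,0],[0,0,2],1],[[-0.032,0.0003,0],[0,0,2],1],[[-0.032,0.0003,0],[0,0,2],1],[[-0.029,0.0003,0],[0,0,2],1],[[-0.022,0,0],[0,0,1.7],1]]}}

```text
t: 32.08
ee_pos: [380.5, 346.5, 243.7]
orientation: [-1.43, -2.795, 0.006]
ft_force: [-0.6, -0.6, -0.0]
width: 87.5
grasp_force: 0.0
```

Emit:
{"op": "servo_tool", "data": {"steps": [[[0,0,0],[0,0,0],1],[[0,0,0],[0,0,0],1],[[0,0,-0.02],[0,0,0],1],[[0,0,-0.025],[0,0,0],1],[[0,0,-0.025],[0,0,0],1],[[0,0,-0.015],[0,0,0],1],[[0,0,0],[0,0,0],1],[[0,0,0],[0,0,0],1]]}}

```text
t: 32.75
ee_pos: [384.1, 347.2, 159.5]
orientation: [-1.435, -2.794, 0.004]
ft_force: [0.7, 1.2, -0.9]
width: 87.8
grasp_force: 0.0
```

```bash
python3 st.py
```

```text
t 32.75 ee [384.1 347.2 159.5] yaw 35.61 tilt 0.15 z [-0.0019 -0.0018 -1.    ] w 87.8 F [ 0.7  1.2 -0.9] g 0.0
```

Emit:
{"op": "servo_tool", "data": {"steps": [[[0,0,-0.015],[0,0,0],1],[[0,0,-0.02],[0,0,0],1],[[0,0,-0.02],[0,0,0],1],[[0,0,-0.02],[0,0,0],1],[[0,0,-0.014],[0,0,0],1],[[0,0,-0.007],[0,0,0],1],[[0,0,0],[0,0,0],1],[[0,0,0],[0,0,0],0.6]]}}

```text
t: 33.42
ee_pos: [384.6, 348.1, 65.4]
orientation: [1.435, 2.794, 0.001]
ft_force: [0.6, -0.3, 0.1]
width: 83.7
grasp_force: 0.0
```

Emit:
{"op": "servo_tool", "data": {"steps": [[[0,0,0],[0,0,0],0.3],[[0,0,0],[0,0,0],0.1],[[0,0,0],[0,0,0],0],[[0,0,0],[0,0,0],-1],[[0,0,0],[0,0,0],-1],[[0,0,0],[0,0,0],-1],[[0,0,0],[0,0,0],-1],[[0,0,0],[0,0,0],-1]]}}

```text
t: 34.08
ee_pos: [383.8, 347.7, 64.8]
orientation: [1.434, 2.795, 0.0]
ft_force: [-1.5, 0.3, 3.3]
width: 41.6
grasp_force: 30.0
```

```bash
python3 st.py
```

```text
t 34.08 ee [383.8 347.7  64.8] yaw 35.67 tilt 0.01 z [ 1.e-04  1.e-04 -1.e+00] w 41.6 F [-1.5  0.3  3.3] g 30.0
```

Emit:
{"op": "servo_tool", "data": {"steps": [[[0,0,0.01],[0,0,0],-1],[[0,0,0.02],[0,0,0],-1],[[0,0,0.028],[0,0,0],-1],[[0,0,0.028],[0,0,0],-1],[[0,0,0.028],[0,0,0],-1],[[0,0,0.028],[0,0,0],-1],[[0,0,0.025],[0,0,0],-1],[[0,0,0.013],[0,0,0],-1]]}}

```text
t: 34.75
ee_pos: [384.5, 348.3, 248.4]
orientation: [1.434, 2.794, 0.006]
ft_force: [0.5, 0.4, -1.1]
width: 41.4
grasp_force: 30.0
```

Emit:
{"op": "servo_tool", "data": {"steps": [[[0.01,0.003,0],[0,0,-2],-1],[[0.018,0.0056,0],[0,0,-4],-1],[[0.024,0.0074,0],[0,0,-5],-1],[[0.025,0.0077,0],[0,0,-5],-1],[[0.025,0.0077,0],[0,0,-5],-1],[[0.022,0.0068,0],[0,0,-4.5],-1],[[0.0166,0.005,0],[0,0,-3.2],-1],[[0.01,0.003,0],[0,0,-2],-1]]}}

```text
t: 35.42
ee_pos: [535.9, 394.0, 244.8]
orientation: [2.127, 2.312, 0.0]
ft_force: [-1.2, -0.1, -1.1]
width: 41.2
grasp_force: 30.0
```

Emit:
{"op": "servo_tool", "data": {"steps": [[[0,0,0],[0,0,0],-1],[[0,0,0],[0,0,0],-1],[[0,0,-0.02],[0,0,0],-1],[[0,0,-0.025],[0,0,0],-1],[[0,0,-0.025],[0,0,0],-1],[[0,0,-0.015],[0,0,0],-1],[[0,0,0],[0,0,0],-1],[[0,0,0],[0,0,0],-1]]}}

```text
t: 36.08
ee_pos: [533.1, 393.4, 159.4]
orientation: [-2.121, -2.317, 0.003]
ft_force: [0.3, 1.1, -0.2]
width: 41.4
grasp_force: 30.0
```

```bash
python3 st.py
```

```text
t 36.08 ee [533.1 393.4 159.4] yaw 5.04 tilt 0.12 z [-0.0018 -0.0012 -1.    ] w 41.4 F [ 0.3  1.1 -0.2] g 30.0
```

Commanded z is about 159.8. I'll descend to about 76 first, then ease down.

Emit:
{"op": "servo_tool", "data": {"steps": [[[0,0,-0.015],[0,0,0],-1],[[0,0,-0.02],[0,0,0],-1],[[0,0,-0.02],[0,0,0],-1],[[0,0,-0.014],[0,0,0],-1],[[0,0,-0.009],[0,0,0],-1],[[0,0,-0.004],[0,0,0],-1],[[0,0,0],[0,0,0],-1],[[0,0,0],[0,0,0],-1]]}}

```text
t: 36.75
ee_pos: [534.8, 394.3, 78.5]
orientation: [2.123, 2.316, 0.002]
ft_force: [0.4, -0.2, -1.7]
width: 41.6
grasp_force: 30.0
```

Emit:
{"op": "servo_tool", "data": {"steps": [[[0,0,0],[0,0,0],-1],[[0,0,0],[0,0,0],-1],[[0,0,-0.001],[0,0,0],-1],[[0,0,-0.001],[0,0,0],-1],[[0,0,0],[0,0,0],-1],[[0,0,0],[0,0,0],-1],[[0,0,0],[0,0,0],-1],[[0,0,0],[0,0,0],-1]]}}

```text
t: 37.42
ee_pos: [534.4, 393.9, 75.6]
orientation: [-2.123, -2.316, 0.0]
ft_force: [-0.1, -0.1, -1.6]
width: 41.7
grasp_force: 30.0
```

Emit:
{"op": "servo_tool", "data": {"steps": [[[0,0,-0.0008],[0,0,0],-1],[[0,0,0],[0,0,0],-1],[[0,0,0],[0,0,0],-1],[[0,0,0],[0,0,0],0],[[0,0,0],[0,0,0],0.2],[[0,0,0],[0,0,0],0.5],[[0,0,0],[0,0,0],0.8],[[0,0,0],[0,0,0],0.8]]}}

```text
t: 38.08
ee_pos: [534.4, 393.9, 74.9]
orientation: [-2.123, -2.316, -0.0]
ft_force: [-0.5, 0.4, 0.6]
width: 66.7
grasp_force: 0.0
```

Emit:
{"op": "servo_tool", "data": {"steps": [[[0,0,0],[0,0,0],0.8],[[0,0,0.01],[0,0,0],0.8],[[0,0,0.02],[0,0,0],0.8],[[0,0,0.028],[0,0,0],0.8],[[0,0,0.03],[0,0,0],0.8],[[0,0,0.035],[0,0,0],0.8],[[0,0,0.035],[0,0,0],0.8],[[0,0,0.035],[0,0,0],0.8]]}}

```text
t: 38.75
ee_pos: [534.1, 393.7, 270.4]
orientation: [2.123, 2.316, 0.001]
ft_force: [-0.1, -0.1, 0.4]
width: 79.3
grasp_force: 0.0
```

Emit:
{"op": "servo_tool", "data": {"steps": [[[-0.01,0.01,0.01],[0,0,0],0.8],[[-0.015,0.02,0.01],[0,0,0],0.8],[[-0.015,0.02,0],[0,0,0],0.8],[[-0.015,0.02,0],[0,0,0],0.8],[[-0.01,0.01,0],[0,0,0],0.8],[[0,0,0],[0,0,0],0.8],[[0,0,0],[0,0,0],0.8],[[0,0,0],[0,0,0],0.8]]}}

```text
t: 39.42
ee_pos: [469.6, 473.2, 287.6]
orientation: [2.123, 2.315, -0.001]
ft_force: [-0.0, -0.5, 0.9]
width: 79.1
grasp_force: 0.0
```

Run:
```python
from st import *
from scipy.optimize import least_squares
st()
for n in ['scene','side']:
    d=grab(n);C=cloud(d).reshape(-1,3)
    for nm,c0,r,z0,z1 in [('ipa',(534.5,393),21,50,100),('flux',(617,346),17,40,90)]:
        P=C[(C[:,2]>z0)&(C[:,2]<z1)&(np.hypot(C[:,0]-c0[0],C[:,1]-c0[1])<33)]
        if len(P)>20:
            s=least_squares(lambda c:np.hypot(P[:,0]-c[0],P[:,1]-c[1])-r,c0,loss='soft_l1'); print(n,nm,s.x.round(1),len(P),np.median(abs(s.fun)))
    m=(C[:,2]>24)&(C[:,2]<40)&(np.hypot(C[:,0]-428,C[:,1]-34)<32)
    if m.sum()>10: print(n,'sink',cv2.minAreaRect(C[m][:,:2].astype(np.float32)))
    if n=='side': cv2.imwrite('pics/end.png',cv2.resize(d['color'][150:340,150:370],None,fx=3.1,fy=3.1,interpolation=cv2.INTER_CUBIC))
```

```text
t 39.42 ee [469.6 473.2 287.6] yaw 4.96 tilt 0.05 z [-2.e-04 -8.e-04 -1.e+00] w 79.1 F [-0.  -0.5  0.9] g 0.0
scene ipa [534.  393.8] 84 0.9829828206404212
scene flux [615.6 345.8] 206 0.8499097175236621
scene sink ((429.1099548339844, 32.082332611083984), (41.43446350097656, 30.709609985351562), 39.7097053527832)
side ipa [534.3 392.6] 271 0.5260688229248238
side flux [616.7 345.3] 184 0.7604627564371889
side sink ((430.25762939453125, 33.07705307006836), (40.69416809082031, 33.65934753417969), 37.83503341674805)
```

View pics/end.png

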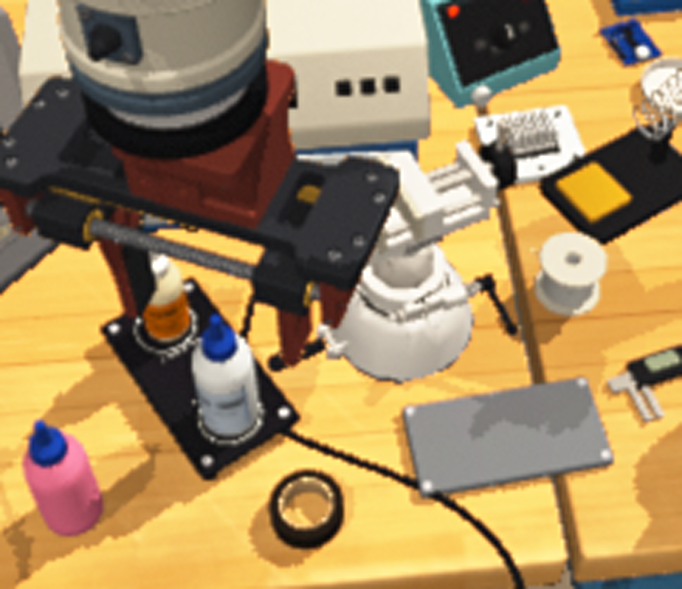

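Both bottles stand in their rings, ipa at crop (225,385) and flux at crop (168,310). The sink lies in the nest at crop (525,130), and the spool, tape roll and circuit board haven't moved.

```bash
python3 -c "
from workcell import close_job
print(close_job())"
```

```text
the job is handed in; nothing more can be done
None
```

The job is handed in: the heat sink lies flat in the nest about 4 mm and 4° off centre, both bottles stand upright within about 1 mm of their starting spots, and no bystander moved; the judge's verdict was not shown.

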